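Fit the battery and show the distance meter to the webcam

TASK

Push the battery pack fully home into the open bay of the laser distance meter, flush with its back. Then hold the meter up to the webcam: the bay at the focus point, about 20 cm from the lens on its line of sight, the bay end pointing straight at the webcam and dipped about 30 degrees, not rolled sideways, so that the battery faces the lens. Finish while holding it there, still, in the gripper, without touching the webcam or shifting the mug, tape measure or stapler.

Things in the scene. Friction and masses are not known exactly. Their poses are not given: they have to be found in the camera images.
- meter_center (a point): Centre of the laser distance meter, a loose grey plastic block 150 x 50 x 28 mm (x, y, z) with black end caps, about 0.25 kg, lying face down on the desk: this point is half-way up, 14 mm above its underside. Its x axis runs along its length towards the bay end, z up out of its back. It can be gripped across its 50 mm width at the middle, close to its centre of mass.
- meter_bay (a point): Centre of the mouth of the meter's battery bay, level with its back face: 45 mm along +x and 14 mm up from the meter's centre; same axes as the meter. The bay is a rectangular recess 39 mm (x) by 26 mm (y), with a 1 mm chamfer. Its copper seat stands 12 mm below the mouth, so that a pack set in it stands 8 mm proud; pressed on the pack with about 6 N the seat sinks 8 mm, to a hard stop where the pack is flush, and it stays where it is left.
- meter_tail (a point): Middle of the meter's other end face (with two small glass lenses): 75 mm along -x from the meter's centre; same axes.
- pack_center (a point): Centre of the battery pack, a loose white plastic block 36 x 23 x 20 mm (x, y, z) with a thin brass strip on top, about 55 g, standing on the desk on its 36 x 23 mm underside: this point is half-way up, 10 mm above its underside. It goes into the bay with this side up, its 36 mm length along the bay's 39 mm, either way round (1.5 mm play on every side).
- webcam: Black webcam, fixed, on a stand: round base 90 mm across, post 14 mm thick, camera head 90 mm wide and up to 220 mm above the desk. Origin under the middle of the base; it looks along its own -x (level direction), 15 degrees downward; its y is level, sideways, z up. The lens is 20 mm in front (-x) of the origin, 195 mm up.
- webcam_focus (a point): The webcam's focus point in the air, where the bay is to be shown: 210 mm in front (-x) of the webcam's origin and 150 mm above the desk, on the line of sight; same axes as the webcam.
- mug: White mug, 76 mm wide and 92 mm high, a bystander; origin under its centre.
- tape: Yellow tape measure, 68 x 36 x 64 mm, a bystander; origin under its centre.
- stapler: Black stapler, 140 x 36 x 47 mm, a bystander; origin under its centre.
- meter: The whole laser distance meter (see its centre): origin under its middle, 14 mm below the centre; same axes.
Mind the look-alikes: they are no part of the job. There is more than one size of the meter; the job needs the largest.

How it is judged (in metres and radians):
On the way:
1. the battery pack is pressed flush into the bay (z of pack_center in the frame of meter_bay between -0.0125 and -0.008 m and x of pack_center in the frame of meter_bay between -0.004 and 0.004 m and y of pack_center in the frame of meter_bay between -0.004 and 0.004 m and angle between the z axis of pack_center and the z axis of meter_bay, either way round below 0.1 rad), for 0.2 s.
At the end, for the whole second after the job is handed in: Pack seated: within 2 mm of flush and 4 mm of centre. Meter held still by the fingers: bay mouth within 35 mm of the webcam's focus, bay end towards the webcam and lower than the tail, back tilted 17 to 43 deg from level, sideways axes of meter and webcam within 15 deg (all of step 1 and distance between meter_bay and webcam_focus below 0.035 m and angle between meter_bay's own z axis and vertical between 0.3 and 0.75 rad and angle between the y axis of meter_bay and the y axis of webcam, either way round below 0.26 rad and x of meter_tail in the frame of webcam below -0.25 m and z of meter_tail in the frame of webcam above 0.165 m and contact force between meter and the fingers above 1 N and linear speed of meter below 0.02 m/s and angular speed of meter below 0.15 rad/s); the arm keeps its last pose, push and grip.
It fails at once if the webcam is touched (contact force between webcam and the arm above 1 N or contact force between webcam and the fingers above 1 N or contact force between webcam and meter above 1 N).
It fails at once if a bystander is pushed more than 30 mm (distance of any of mug, tape, stapler from where it was at the start of the episode above 0.03 m).
It also fails if it takes over 66 s, if anything falls off the work surface, if the arm or the gripper's body presses on something with over 40 N, if the wrist force passes 120 N, or if a joint passes its speed limit or range.

ROBOT

A 7-joint arm with a two-finger parallel gripper is mounted at the origin on the work surface. World frame = base frame: x ahead of the robot, y to its left, z up, the work surface at z = 0. Lengths are in mm, angles in rad, forces in N, time in s.
With the tool pointing down it reaches from about 400 to 875 mm from the base axis. Payload 4.4 kg.
Tool frame: the origin (TCP) lies at the very end of the fingers, on their centre line; the grasp point (between the pads) lies 19 mm behind it; z points along the fingers, x is the direction in which the jaws open and shut, and the axes are right-handed (so a half turn about z gives the same grasp; the last joint's range is limited). The gripper opens to 85 mm and grips with 20 to 120 N. Pads are 22 mm wide; open, the fingers measure 114 mm over their backs; the gripper's body (76 mm by 85 mm) begins 54 mm behind the grasp point. The pads swing forward as they close: fully open they stand 13 mm farther back than shut.
Start: joints at [-1.312, 0.628, 0.038, 1.517, -0.027, 0.996, -0.02], TCP at [207.404, 616.037, 231.313] pointing down, gripper open.
Joint ranges: [-3.06, 3.06], [-0.37, 2.12], [-1.25, 1.32], [0.18, 2.47], [-1.1, 4.24], [0.23, 1.98], [-2.94, 2.94]. Speed limits (rad/s): [2.57, 2.57, 3.14, 3.14, 3.14, 3.14, 3.14].

INTERFACE

Orientations are given as [roll, pitch, yaw] about the fixed x, y, z axes, in that order (R = Rz(yaw) Ry(pitch) Rx(roll)).
In Python, from cell import * gives the robot as it stands. The module is installed in compiled form; this text tells all that it offers.
- The arm moves only by the tool play_rows, never from a script. Its argument "targets" is a list of rows, each an object with "slide": the shift along the tool's x, y, z in mm, a list of three; "turn": the turn, a rotation vector about the tool's x, y, z in degrees, a list of three; "hand": the finger opening in mm, from 0 to 85.4. A call has 1 to 5 rows; each row shifts and turns the commanded pose from where the row before left it, along the tool's axes as they then stand; what a row does not reach is not made up. A row lasts 1/8 s, in which the tool goes at most 62.5 mm and 10.7 degrees, less where a joint would pass 70% of its speed; a pose out of reach is approached as far as the arm can. A call is refused whole if a number of a shift passes 62.5 or a number of a turn 10.7, either way. A call with a gripper value outside its range is refused whole. The fingers move at their own pace and stop on an object; the grip force is fixed at half the most. Time passes only in rows, so rows that do not move let the fingers close. It gives the time, the measured TCP pose, the force and the opening at its end, in the units of the state.
- read_state(): the state, without advancing time (a new reading comes with each control period).
- get_image(name): name is "scene" or "side" or "wrist"; returns (picture, depth): 384x512x3 uint8, blue, green, red; 384x512 float32, mm along the optical axis (not along the pixel's ray), 0 where there is no reading.
- calibration(name): a dict with "K" (3x3 intrinsics, pixels), "D" ([k1, k2, p1, p2, k3] as OpenCV has them; the pictures are not rectified), "R" (3x3) and "t" (3): a world point X has camera coordinates R X + t. Camera axes: x right, y down, z forward; pixel columns grow to the right and rows downward; lengths in mm; the calibration is good to about 2 mm. A picture is of the moment at which its call begins: read the wrist's pose just before it. calibration takes no time and is no camera call; for the wrist camera it gives the pose at the moment of the call.
- finish_job(): hands the job in, once; it reports no verdict.
The state is a dict: "clock": time; "qpos": joint angles; "qd": joint speeds; "tau": joint torques, N m; "eef_pos": TCP position; "tool_rot": TCP orientation; "force": force on the tool from outside, world axes, zero at the start; "torque": the same for the moment, N m; "width": finger opening in mm.
Only numpy, scipy, OpenCV 4.12 (cv2) and the standard library are available. Lean on these libraries where they do the work, as an engineer would, in place of code of your own. Each camera call takes 0.05 s, during which the arm holds its last target.

## Working session

There is one attempt and no reset: what is moved stays moved. The work goes in short steps, Python scripts to look and compute and a tool call to move; the robot and the scene stay as the last step left them, time stands still between calls to the robot, and variables do not carry over. Pictures are saved under pics/ and viewed, and the job is handed in when it is done.

Besides the shell and the picture viewer there is one more tool, called after ">>>" by a JSON object that holds its "api" and its "payload", one argument or row to a line. play_rows: Moves the arm, as the interface text tells. Its arguments: {"type":"object","properties":{"targets":{"type":"array"}},"required":["targets"]}

```bash
mkdir -p pics; ls; python3 - <<'E'
from cell import *
import cv2,numpy as np
s=read_state();print({k:np.round(v,3).tolist() for k,v in s.items()})
for n in("scene","side","wrist"):
    im,d=get_image(n);cv2.imwrite(f"pics/{n}0.png",im);np.save(f"pics/{n}0.npy",d)
    c=calibration(n);print(n,np.round(c['K'],1).tolist(),np.round(c['D'],3).tolist(),np.round(c['R'],3).tolist(),np.round(c['t'],1).tolist())
    import pickle;pickle.dump(c,open(f"pics/{n}0.pkl","wb"))
E
```

```text
pics
{'clock': 0.0, 'qpos': [-1.312, 0.629, 0.038, 1.518, -0.027, 0.996, -0.02], 'qd': [-0.0, -0.001, 0.001, -0.002, 0.001, -0.0, -0.002], 'tau': [0.0, -56.338, 1.226, -19.345, 0.011, 0.01, 0.0], 'eef_pos': [207.192, 615.426, 230.403], 'tool_rot': [3.142, 0.002, 1.246], 'force': [-0.245, 0.542, -1.514], 'torque': [-0.031, -0.0, -0.026], 'width': 85.55}
scene [[394.5, 0.0, 256.1], [0.0, 394.5, 188.5], [0.0, 0.0, 1.0]] [-0.078, 0.0, 0.0, 0.0, 0.0] [[-0.873, 0.487, -0.002], [0.413, 0.737, -0.535], [-0.259, -0.468, -0.845]] [477.9, -216.1, 1490.8]
side [[393.1, 0.0, 254.7], [0.0, 393.1, 187.6], [0.0, 0.0, 1.0]] [-0.005, 0.0, 0.0, 0.0, 0.0] [[0.686, -0.728, 0.018], [-0.41, -0.407, -0.816], [0.601, 0.552, -0.578]] [-344.0, 340.4, 1057.1]
wrist [[286.7, 0.0, 253.1], [0.0, 286.7, 195.1], [0.0, 0.0, 1.0]] [-0.013, 0.0, 0.0, 0.0, 0.0] [[0.319, 0.948, -0.002], [0.896, -0.301, 0.328], [0.31, -0.107, -0.945]] [-647.9, -43.4, 383.0]
```

View pics/scene0.png

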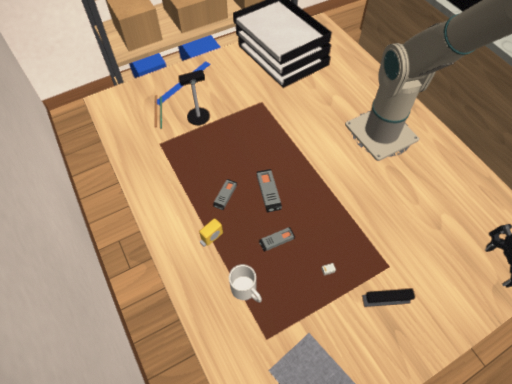

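View pics/side0.png

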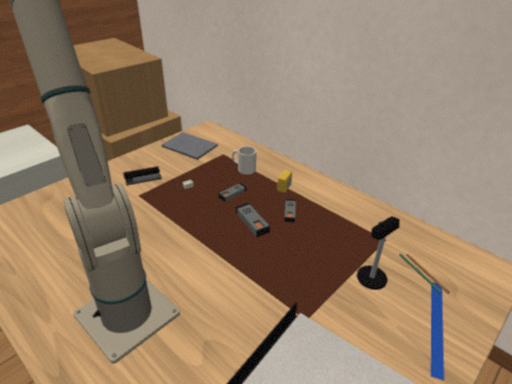

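View pics/wrist0.png

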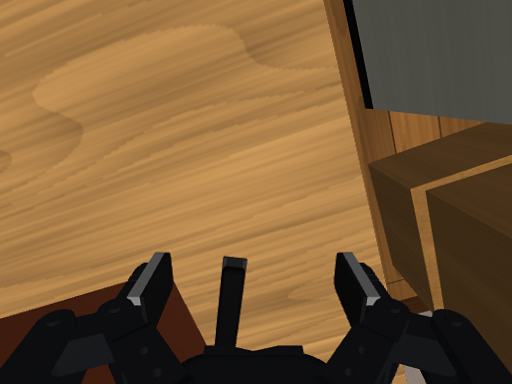

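```bash
cat > h.py <<'E'
import numpy as np,cv2,pickle
from scipy.spatial.transform import Rotation as Ro
def ray(c,uv):
    n=cv2.undistortPoints(np.array(uv,float).reshape(-1,1,2),c['K'],c['D']).reshape(-1,2)
    d=np.c_[n,np.ones(len(n))]
    R=np.array(c['R']);o=-R.T@np.array(c['t']);return o,d@R
def onz(c,uv,z):
    o,d=ray(c,uv);return o+d*((z-o[2])/d[:,2])[:,None]
def depthpt(c,uv,D):
    o,d=ray(c,uv);return np.array([o+dd*D[int(round(v)),int(round(u))] for dd,(u,v) in zip(d,uv)])
def proj(c,X):
    rv=cv2.Rodrigues(np.array(c['R']))[0]
    return cv2.projectPoints(np.array(X,float).reshape(-1,1,3),rv,np.array(c['t'],float),c['K'],c['D'])[0].reshape(-1,2)
def load(n): return pickle.load(open(f"pics/{n}.pkl","rb")),cv2.imread(f"pics/{n}.png"),np.load(f"pics/{n}.npy")
def tool(s):
    return np.array(s['eef_pos']),Ro.from_euler('xyz',s['tool_rot'])
def grab(n,tag):
    from cell import get_image,calibration,read_state
    c=calibration(n);im,d=get_image(n);cv2.imwrite(f"pics/{tag}.png",im);np.save(f"pics/{tag}.npy",d);pickle.dump(c,open(f"pics/{tag}.pkl","wb"));return c,im,d
def crop(im,x0,y0,x1,y1,k,f):
    cv2.imwrite(f,cv2.resize(im[y0:y1,x0:x1],None,fx=k,fy=k,interpolation=cv2.INTER_CUBIC))
E
python3 - <<'E'
from h import *
c,im,d=load("scene0")
crop(im,200,160,350,310,5,"pics/sc1.png")
crop(im,140,55,260,145,6,"pics/sc2.png")
c2,im2,d2=load("side0")
crop(im2,160,130,320,250,5,"pics/sd1.png")
crop(im2,340,200,440,300,6,"pics/sd2.png")
uv=[(268,190),(226,194),(277,239),(329,269),(211,232),(243,283),(389,297),(199,117)]
print(np.round(onz(c,uv,20)));print(np.round(depthpt(c,uv,d)))
E
```

```text
[[ 516.   26.   20.]
 [ 646.  -29.   20.]
 [ 582.  196.   20.]
 [ 496.  358.   20.]
 [ 751.   74.   20.]
 [ 742.  270.   20.]
 [ 392.  516.   20.]
 [ 581. -389.   20.]]
[[ 518.   30.   28.]
 [ 646.  -29.   21.]
 [ 582.  196.   20.]
 [ 496.  358.   19.]
 [ 757.   94.   61.]
 [ 739.  264.    2.]
 [ 405.  519.   49.]
 [ 578. -398.   11.]]
```

View pics/sc1.png

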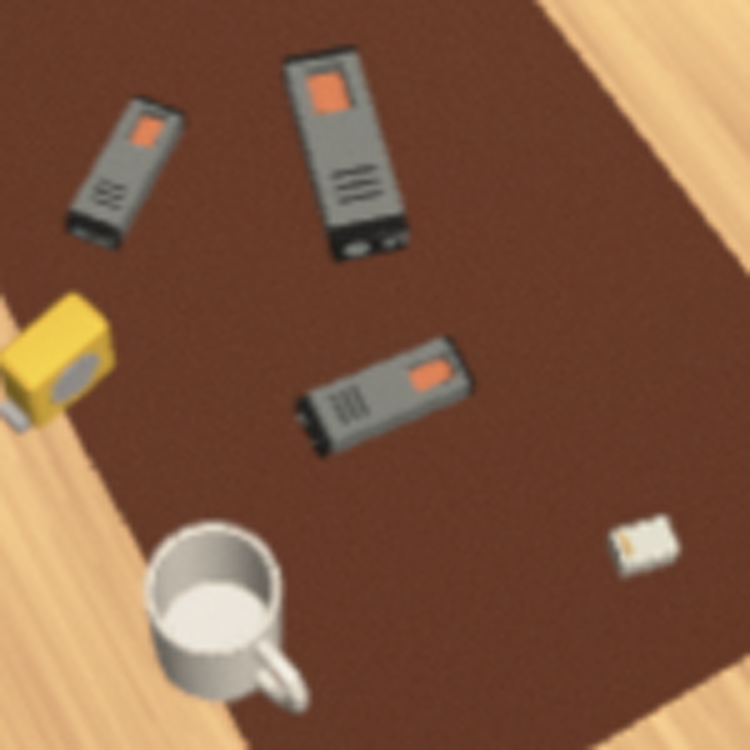

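View pics/sc2.png

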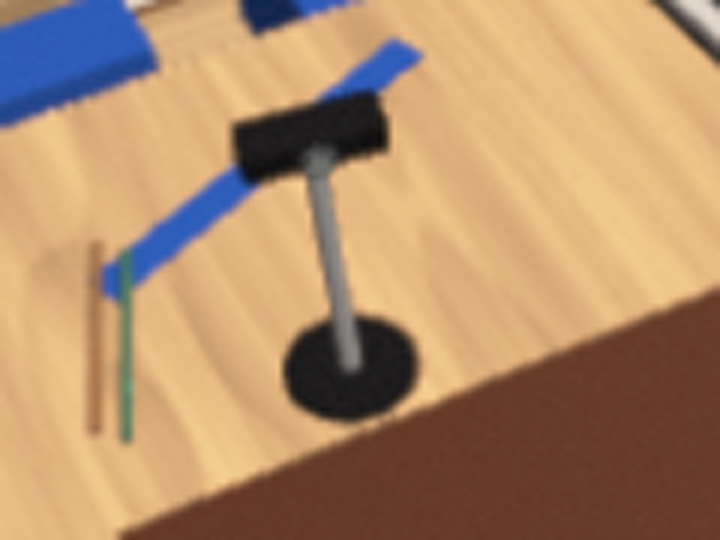

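View pics/sd1.png

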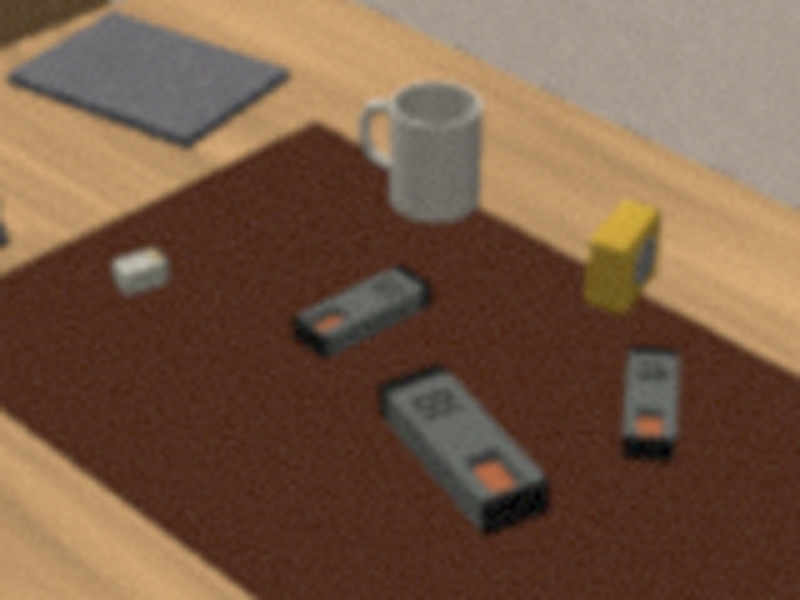

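View pics/sd2.png

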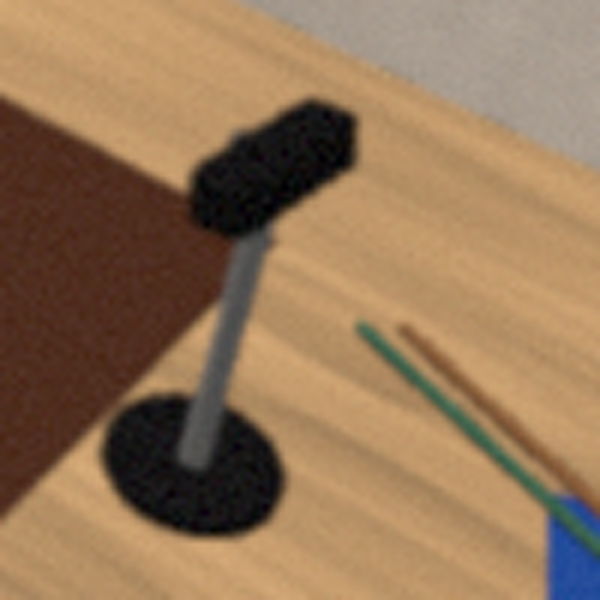

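```bash
python3 - <<'E'
from h import *
c,im,d=load("scene0")
f=lambda L,k,x,y:[(x+u/k,y+v/k) for u,v in L]
m=onz(c,f([(284,60),(357,50),(330,228),(405,215)],5,200,160),28);print(np.round(m,1))
ce=m.mean(0);ax=(m[:2].mean(0)-m[2:].mean(0));print("center",ce,"yaw",np.degrees(np.arctan2(ax[1],ax[0])),np.linalg.norm(ax),np.linalg.norm(m[0]-m[1]))
print("base",onz(c,f([(350,368)],6,140,55),5))
cs,ims,ds=load("side0")
print("base side",onz(cs,f([(195,465)],6,340,200),5))
# head points from depth
for n,(cc,dd,im_) in {"scene":(c,d,im),"side":(cs,ds,ims)}.items():
    h,w=dd.shape;vv,uu=np.mgrid[0:h,0:w];uv=np.c_[uu.ravel(),vv.ravel()].astype(float)
    o,r=ray(cc,uv);P=o+r*dd.reshape(-1,1)
    b=np.array([575,-395]) 
    k=(dd.ravel()>0)&(P[:,2]>150)&(P[:,2]<260)&(np.hypot(*(P[:,:2]-b).T)<120)
    Q=P[k];print(n,len(Q),np.round(np.c_[Q.min(0),Q.max(0),Q.mean(0)],0).tolist())
    w_,V=np.linalg.eigh(np.cov(Q[:,:2].T));print(w_,V[:,1],np.degrees(np.arctan2(V[1,1],V[0,1])))
    kk=Q[Q[:,2]>190]; 
    rr=cv2.minAreaRect(kk[:,:2].astype(np.float32));print(rr)
E
```

```text
[[515.3 -52.1  28. ]
 [467.2 -34.8  28. ]
 [554.1  78.9  28. ]
 [506.3  94.4  28. ]]
center [510.73397738  21.62545778  28.        ] yaw -106.68955755790446 135.794587598211 51.13075102861667
base [[ 577.3541553  -407.06192686    5.        ]]
base side [[ 575.65148643 -413.29195035    5.        ]]
scene 323 [[533.0, 625.0, 581.0], [-424.0, -384.0, -401.0], [151.0, 221.0, 205.0]]
[ 72.88572098 627.5895305 ] [-0.98448815  0.17545106] 169.89509173824845
((579.2127685546875, -402.68902587890625), (35.89897155761719, 90.60944366455078), 81.11122131347656)
side 454 [[528.0, 618.0, 565.0], [-432.0, -387.0, -413.0], [150.0, 220.0, 206.0]]
[ 90.39331867 724.97266231] [-0.97800326  0.20858962] 167.96028701327612
((573.59228515625, -407.55047607421875), (40.082122802734375, 92.02537536621094), 80.42129516601562)
```

```bash
cat >> h.py <<'E'
def plan(s,p,R,maxs=55,maxt=9):
    P,R0=tool(s)
    sl=R0.inv().apply(np.array(p)-P);rv=np.degrees((R0.inv()*R).as_rotvec())
    print("slide(tool)",np.round(sl,1),"turn",np.round(rv,2),"|slide|",np.round(np.linalg.norm(sl),1))
def down(yawdeg): return Ro.from_euler('xyz',[180,0,yawdeg],degrees=True)
E
python3 - <<'E'
from h import *
from cell import *
s=read_state();P,R=tool(s);c=calibration("wrist")
Rc=np.array(c['R']);o=-Rc.T@c['t'];print("cam in tool",R.inv().apply(o-P));print("cam axes in tool (rows)",np.round(Rc@R.as_matrix(),3))
cs,im,d=load("scene0")
f=lambda L,k,x,y:[(x+u/k,y+v/k) for u,v in L]
m=onz(cs,f([(609,533),(665,515),(680,552),(624,575)],5,200,160),[20,20,20,0]);print(m)
print(onz(cs,f([(609,533),(665,515)],5,200,160),20))
plan(s,[496,358,231],down(35))
E
```

```text
cam in tool [  -0.93981895  -84.58112514 -143.86177763]
cam axes in tool (rows) [[ 1.    -0.     0.001]
 [ 0.     0.945 -0.328]
 [-0.001  0.328  0.945]]
[[510.61188052 340.89675888  20.        ]
 [474.50805014 348.09900213  20.        ]
 [480.17057284 372.02790499  20.        ]
 [510.99270548 362.78891927   0.        ]]
[[510.61188052 340.89675888  20.        ]
 [474.50805014 348.09900213  20.        ]]
slide(tool) [-1.519e+02  3.558e+02 -2.000e-01] turn [3.000e-02 8.000e-02 3.639e+01] |slide| 386.9
```

>>> {"api": "play_rows", "payload": {
  "targets": [
    {"slide":[-21.7,51,11],"turn":[0,0,0],"hand":85},
    {"slide":[-21.7,51,11],"turn":[0,0,0],"hand":85},
    {"slide":[-21.7,51,11],"turn":[0,0,0],"hand":85},
    {"slide":[-21.7,51,11],"turn":[0,0,0],"hand":85},
    {"slide":[-21.7,51,11],"turn":[0,0,0],"hand":85}
  ]
}}

```text
clock: 0.78
eef_pos: [415.5, 430.6, 175.8]
tool_rot: [-3.141, 0.0, 1.246]
force: [1.1, 1.7, -0.4]
width: 85.4
```

>>> {"api": "play_rows", "payload": {
  "targets": [
    {"slide":[-21.7,51,11],"turn":[0,0,0],"hand":85},
    {"slide":[-21.7,51,11],"turn":[0,0,0],"hand":85},
    {"slide":[0,0,0],"turn":[0,0,-7.3],"hand":60},
    {"slide":[0,0,0],"turn":[0,0,0],"hand":60}
  ]
}}

```text
clock: 1.27
eef_pos: [497.4, 357.6, 153.8]
tool_rot: [-3.14, 0.0, 1.371]
force: [0.2, 1.1, -0.4]
width: 59.9
```

```bash
python3 - <<'E'
from h import *
from cell import *
s=read_state();print({k:np.round(v,3).tolist() for k,v in s.items() if k in('clock','qpos','eef_pos','tool_rot','width')})
c,im,d=grab("wrist","w1")
E
```

```text
{'clock': 1.275, 'qpos': [-0.655, 0.664, -0.022, 1.701, 0.018, 0.777, 0.685], 'eef_pos': [497.355, 357.6, 153.836], 'tool_rot': [-3.14, 0.0, 1.371], 'width': 59.923}
```

View pics/w1.png

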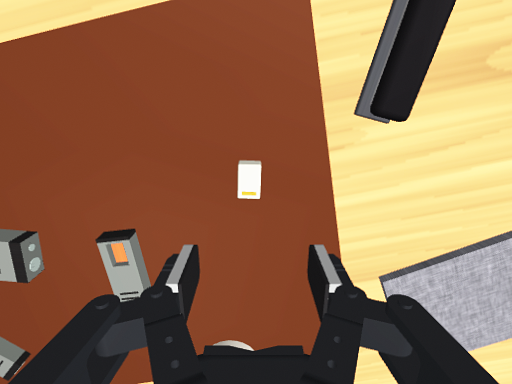

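```bash
python3 - <<'E'
from h import *
c,im,d=load("w1")
crop(im,220,140,280,220,8,"pics/w1c.png")
E
```

```text
(no output)
```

View pics/w1c.png

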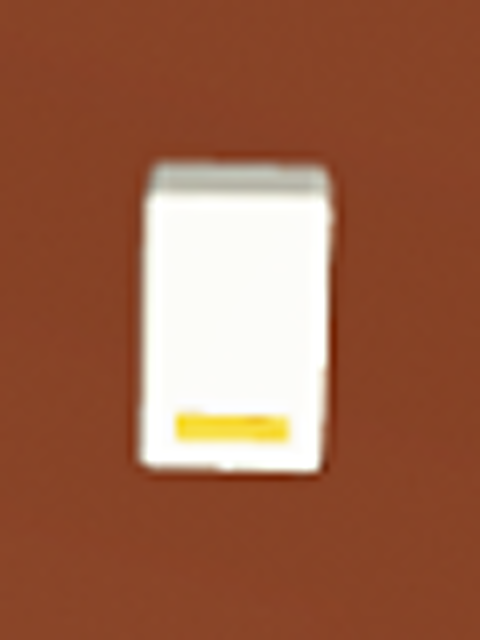

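```bash
python3 - <<'E'
from h import *
from cell import *
c,im,d=load("w1")
uv=[(220+u/8-.4,140+v/8-.4) for u,v in[(147,192),(331,196),(322,470),(140,465)]]
m=onz(c,uv,20);print(np.round(m,1),np.round(m.mean(0),1))
a=(m[0]+m[1]-m[2]-m[3])/2;print(np.linalg.norm(a),np.degrees(np.arctan2(a[1],a[0])),np.linalg.norm(m[0]-m[1]))
print(depthpt(c,[(249,178)],d))
s=read_state();P,R=tool(s);print("pack in tool",R.inv().apply(m.mean(0)-P))
yaw=np.degrees(np.arctan2(a[1],a[0]))+90
print(yaw); plan(s,[*m.mean(0)[:2],9],down(yaw if yaw<120 else yaw-180))
E
```

```text
[[473.1 346.   20. ]
 [478.1 368.1  20. ]
 [513.2 360.2  20. ]
 [507.9 337.4  20. ]] [493.1 352.9  20. ]
35.88720036662657 166.6675995598379 22.729498287531946
[[489.24147468 353.78041915  21.84922992]]
pack in tool [ -6.23727888  -2.34650801 134.05910543]
256.66759955983787
slide(tool) [ -6.2  -2.3 145.1] turn [-0.06 -0.01  1.91] |slide| 145.2
```

>>> {"api": "play_rows", "payload": {
  "targets": [
    {"slide":[-6.2,-2.3,20],"turn":[0,0,1.9],"hand":50},
    {"slide":[0,0,50],"turn":[0,0,0],"hand":50},
    {"slide":[0,0,30],"turn":[0,0,0],"hand":50},
    {"slide":[0,0,0],"turn":[0,0,0],"hand":50}
  ]
}}

```text
clock: 1.82
eef_pos: [491.3, 352.6, 52.3]
tool_rot: [-3.138, 0.003, 1.341]
force: [-0.3, 0.8, 0.1]
width: 49.8
```

```bash
python3 - <<'E'
from h import *
from cell import *
s=read_state();print(s['eef_pos'],s['tool_rot'])
c,im,d=grab("wrist","w2");crop(im,170,130,340,300,4,"pics/w2c.png")
E
```

```text
[491.29510556 352.57265222  52.31124248] [-3.13812171  0.00347538  1.34085818]
```

View pics/w2c.png

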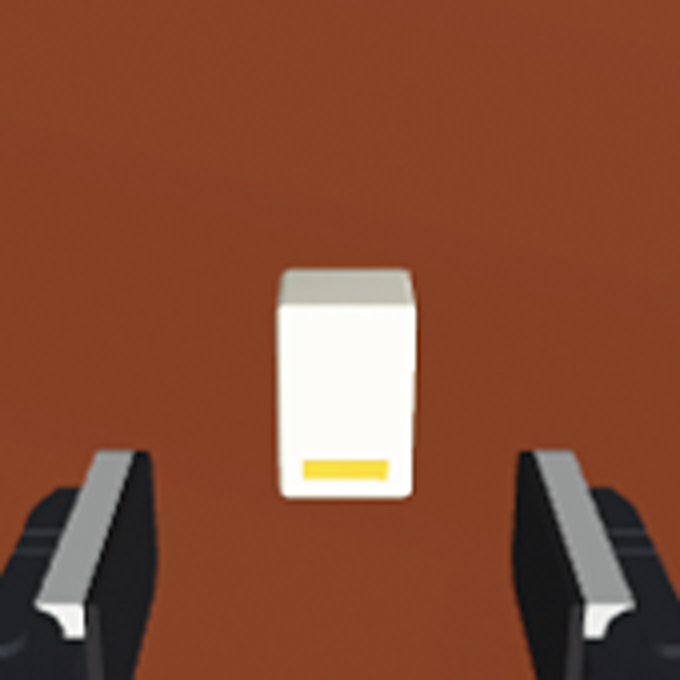

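```bash
python3 - <<'E'
from h import *
from cell import *
c,im,d=load("w2")
f=lambda L:[(170+u/4-.4,130+v/4-.4) for u,v in L]
m=onz(c,f([(277,304),(415,304),(412,497),(282,497)]),20)
s=read_state();P,R=tool(s)
print(np.round(m,1),"in tool",R.inv().apply(m.mean(0)-P),np.linalg.norm(m[0]-m[1]),np.linalg.norm((m[0]+m[1]-m[2]-m[3])/2))
a=(m[0]+m[1]-m[2]-m[3])/2;print(np.degrees(np.arctan2(a[1],a[0]))-90, np.degrees(s['tool_rot'][2]))
# fingertip end corners in tool by depth
for p in [(133,452),(97,452),(85,605),(40,605),(520,452),(573,452),(583,605),(632,605)]:
    uv=f([p])[0];u,v=map(int,map(round,uv));
    w=depthpt(c,[uv],d)[0];print(p,R.inv().apply(w-P).round(1))
# what z would the tip plane be: near end edge
o,r=ray(c,f([(97,452),(573,452),(40,605),(632,605)]))
for z in (0,-3,-6,-9):
    print(z,[np.round((R.inv().apply(o-P)+R.inv().apply(q)*((z-R.inv().apply(o-P)[2])/R.inv().apply(q)[2]))[:2],1).tolist() for q in r])
E
```

```text
[[473.  345.9  20. ]
 [478.1 368.1  20. ]
 [513.4 360.1  20. ]
 [508.3 338.   20. ]] in tool [-0.12119062  0.58737255 34.01133326] 22.73372226051288 36.18244777805546
77.29984858695062 76.82368027548164
(133, 452) [-29.  -11.6  -5.8]
(97, 452) [-33.7 -11.8  -6.2]
(85, 605) [-28.4 -11.6 -39.4]
(40, 605) [-32.7 -12.7 -41. ]
(520, 452) [ 23.  -11.   -4.4]
(573, 452) [ 29.6 -12.3  -6.8]
(583, 605) [ 24.4 -11.6 -39.3]
(632, 605) [ 28.9 -13.3 -41.7]
0 [[-35.2, -8.5], [31.2, -8.6], [-45.3, 16.8], [41.5, 16.6]]
-3 [[-34.5, -10.1], [30.5, -10.2], [-44.4, 14.6], [40.6, 14.4]]
-6 [[-33.8, -11.7], [29.8, -11.8], [-43.5, 12.5], [39.7, 12.3]]
-9 [[-33.1, -13.3], [29.1, -13.5], [-42.5, 10.3], [38.8, 10.1]]
```

>>> {"api": "play_rows", "payload": {
  "targets": [
    {"slide":[1.9,0.6,22],"turn":[0,0,0],"hand":50},
    {"slide":[0,0,20],"turn":[0,0,0],"hand":50},
    {"slide":[0,0,0],"turn":[0,0,0],"hand":15},
    {"slide":[0,0,0],"turn":[0,0,0],"hand":15},
    {"slide":[0,0,0],"turn":[0,0,0],"hand":15}
  ]
}}

```text
clock: 2.5
eef_pos: [495.2, 354.4, 12.8]
tool_rot: [3.141, -0.001, 1.34]
force: [0.2, -0.3, -1.6]
width: 20.9
```

>>> {"api": "play_rows", "payload": {
  "targets": [
    {"slide":[0,0,0],"turn":[0,0,0],"hand":15},
    {"slide":[0,0,0],"turn":[0,0,0],"hand":15}
  ]
}}

```text
clock: 2.75
eef_pos: [494.9, 354.3, 12.6]
tool_rot: [3.141, -0.0, 1.34]
force: [0.2, -0.2, -0.9]
width: 21.0
```

```bash
python3 - <<'E'
from h import *
from cell import *
s=read_state();print(s['eef_pos'],s['tool_rot'],s['width'])
c,im,d=grab("wrist","w3");crop(im,170,150,340,320,4,"pics/w3c.png")
E
```

```text
[494.93878033 354.34275056  12.59601558] [ 3.14133677e+00 -4.27395442e-04  1.34014592e+00] 20.995627300358105
```

View pics/w3c.png

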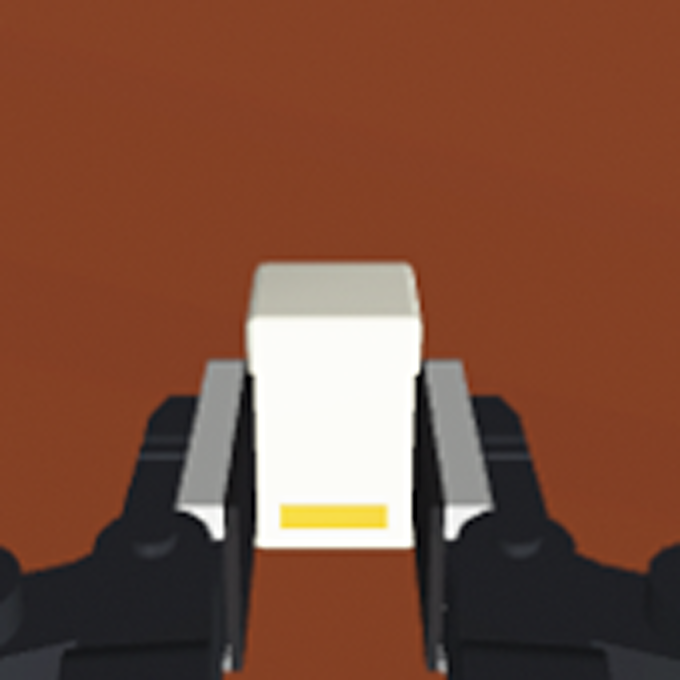

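```bash
python3 - <<'E'
from h import *
from cell import *
c,im,d=load("w3")
f=lambda L:[(170+u/4-.4,150+v/4-.4) for u,v in L]
m=onz(c,f([(247,318),(420,318),(412,548),(258,548)]),20)
s=read_state();P,R=tool(s)
print(np.round(R.inv().apply(m-P),1),"in tool",R.inv().apply(m.mean(0)-P))
plan(s,[511,60,180],down(-16.7))
# full world motion
print(down(-16.7).inv().apply(np.array([511,60,180])-P))
E
```

```text
[[-12.5 -18.4  -7.5]
 [ 10.2 -18.4  -7.5]
 [ 10.   17.7  -7.5]
 [-11.8  17.7  -7.5]] in tool [-1.02940073 -0.36253591 -7.48779243]
slide(tool) [-282.8   83.  -167.6] turn [-1.000e-02 -2.000e-02  9.349e+01] |slide| 339.0
[  99.96903682  277.27546089 -167.48739358]
```

>>> {"api": "play_rows", "payload": {
  "targets": [
    {"slide":[0,0,-40],"turn":[0,0,0],"hand":15},
    {"slide":[0,0,-60],"turn":[0,0,0],"hand":15},
    {"slide":[0,0,-60],"turn":[0,0,10.4],"hand":15},
    {"slide":[0,0,0],"turn":[0,0,10.4],"hand":15},
    {"slide":[0,0,0],"turn":[0,0,10.4],"hand":15}
  ]
}}

```text
clock: 3.42
eef_pos: [495.1, 354.5, 173.7]
tool_rot: [-3.141, -0.002, 0.79]
force: [-1.0, 0.2, -1.0]
width: 21.2
```

>>> {"api": "play_rows", "payload": {
  "targets": [
    {"slide":[0,0,0],"turn":[0,0,10.4],"hand":15},
    {"slide":[0,0,0],"turn":[0,0,10.4],"hand":15},
    {"slide":[0,0,0],"turn":[0,0,10.4],"hand":15},
    {"slide":[0,0,0],"turn":[0,0,10.4],"hand":15},
    {"slide":[0,0,0],"turn":[0,0,10.4],"hand":15}
  ]
}}

```text
clock: 4.05
eef_pos: [494.5, 354.3, 172.3]
tool_rot: [-3.141, 0.0, -0.118]
force: [0.3, -0.2, -1.0]
width: 20.9
```

>>> {"api": "play_rows", "payload": {
  "targets": [
    {"slide":[18,50,0],"turn":[0,0,10.3],"hand":15},
    {"slide":[18,50,0],"turn":[0,0,0],"hand":15},
    {"slide":[18,50,0],"turn":[0,0,0],"hand":15},
    {"slide":[18,50,0],"turn":[0,0,0],"hand":15},
    {"slide":[18,50,0],"turn":[0,0,0],"hand":15}
  ]
}}

```text
clock: 4.68
eef_pos: [518.5, 88.8, 172.5]
tool_rot: [-3.141, -0.0, -0.291]
force: [0.2, -0.3, -1.2]
width: 20.9
```

```bash
python3 - <<'E'
from h import *
from cell import *
s=read_state();print(s['eef_pos'],np.degrees(s['tool_rot']),s['width'],s['qpos'])
c,im,d=grab("wrist","w4")
E
```

```text
[518.5222613   88.79317848 172.47982086] [-1.79977496e+02 -2.09372666e-02 -1.66866058e+01] 20.930395818104657 [-0.51058654  0.56798757  0.43146418  1.93312005 -0.35115037  0.71363911
 -0.16155582]
```

View pics/w4.png

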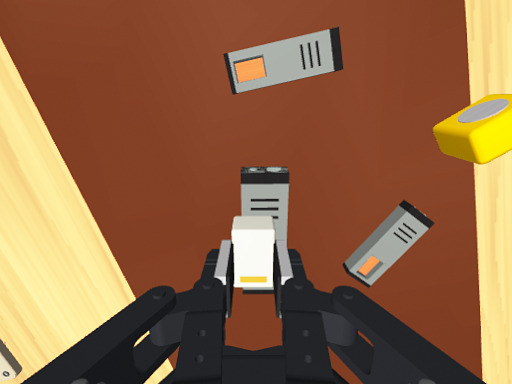

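>>> {"api": "play_rows", "payload": {
  "targets": [
    {"slide":[0,57,0],"turn":[0,0,0],"hand":15},
    {"slide":[0,57,0],"turn":[0,0,0],"hand":15},
    {"slide":[0,57,0],"turn":[0,0,0],"hand":15},
    {"slide":[0,0,0],"turn":[0,0,0],"hand":15}
  ]
}}

```text
clock: 5.22
eef_pos: [467.8, -78.5, 172.9]
tool_rot: [3.14, -0.001, -0.301]
force: [-0.2, 1.9, 0.1]
width: 20.9
```

```bash
python3 - <<'E'
from h import *
from cell import *
s=read_state();print(s['eef_pos'],np.degrees(s['tool_rot']),s['width'],s['qpos'])
c,im,d=grab("wrist","w5")
E
```

```text
[467.80810004 -78.51249555 172.86508463] [ 1.79895210e+02 -3.38899709e-02 -1.72482268e+01] 20.945514851557924 [-0.18560515  0.50157116  0.41695496  2.06503132 -0.32989194  0.63772974
  0.15218498]
```

View pics/w5.png

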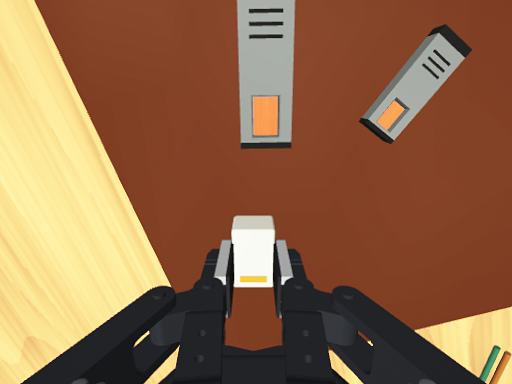

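```bash
python3 - <<'E'
from h import *
c,im,d=load("w5");crop(im,220,0,310,160,5,"pics/w5a.png")
crop(im,225,80,305,160,8,"pics/w5b.png");crop(im,220,205,290,295,8,"pics/w5c.png")
E
```

```text
(no output)
```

View pics/w5b.png

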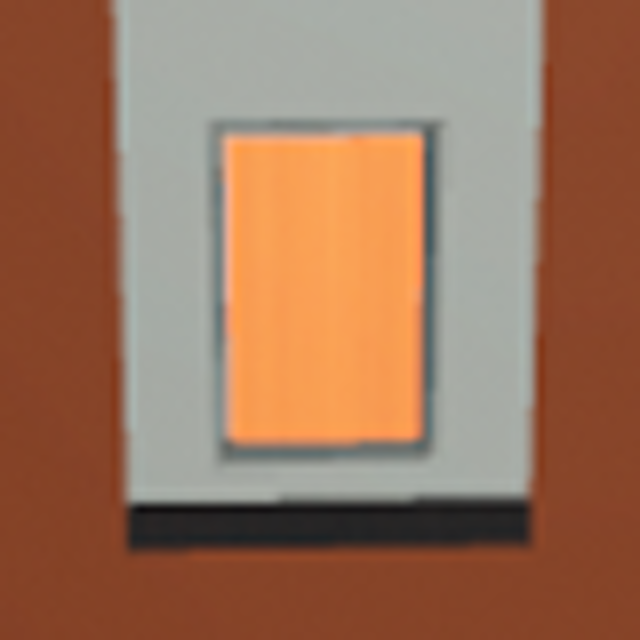

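View pics/w5a.png

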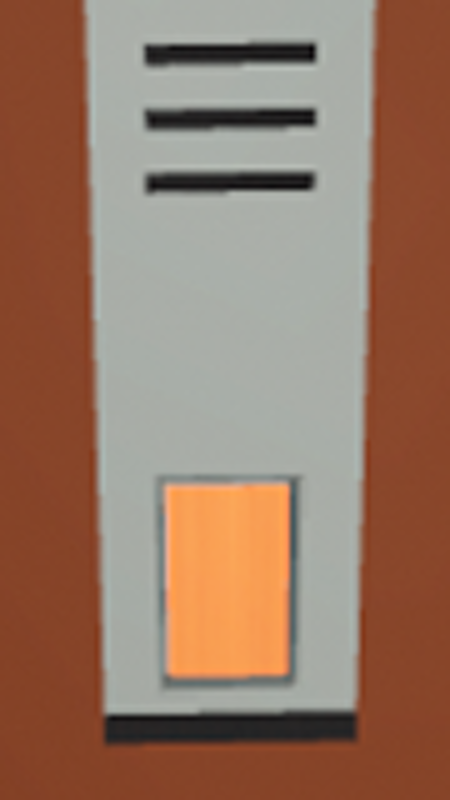

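View pics/w5c.png

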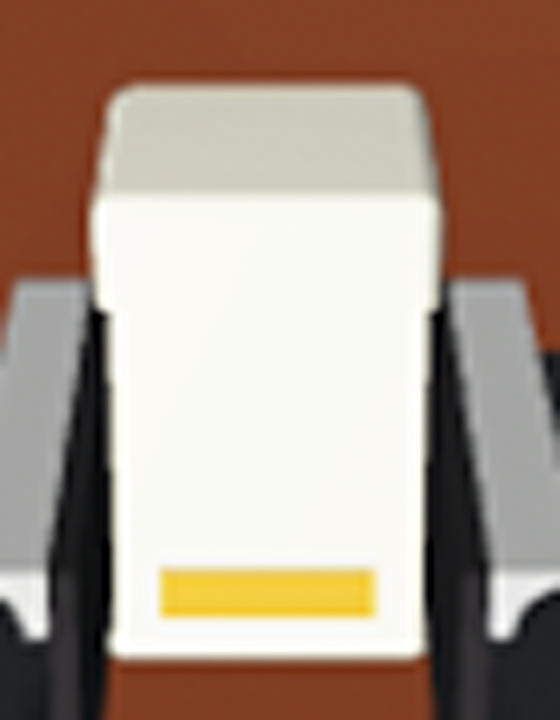

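```bash
python3 - <<'E'
from h import *
from cell import *
c,im,d=load("w5")
f=lambda L,x,y,k=8:[(x+u/k-.45,y+v/k-.45) for u,v in L]
s=read_state();P,R=tool(s)
b=onz(c,f([(211,122),(440,122),(431,460),(220,463)],225,80),28)
e=onz(c,f([(128,550),(530,545)],225,80),28)
print("bay",b.round(1),b.mean(0).round(2),np.linalg.norm(b[0]-b[1]),np.linalg.norm(b[1]-b[2]),np.linalg.norm(b[0]-b[3]))
bc=b.mean(0)
print("end",e.round(1),"dist to bay c",np.linalg.norm(e.mean(0)-bc),np.linalg.norm(e[0]-e[1]))
sd=onz(c,f([(90,100),(105,710),(372,100),(357,700)],220,0,5),28)
for p,q in((0,1),(2,3)):
    a=sd[q]-sd[p];print("yaw",np.degrees(np.arctan2(a[1],a[0])))
a=(b[2]+b[3]-b[0]-b[1]);print("bay yaw",np.degrees(np.arctan2(a[1],a[0])))
print("bay c in tool",R.inv().apply(bc-P))
# pack top (z tool ~-7.5)
k=onz(c,f([(93,193),(440,193),(425,658),(110,658)],220,205),P[2]+7.5)
print("pack tool",R.inv().apply(k-P).round(2),R.inv().apply(k.mean(0)-P))
E
```

```text
bay [[490.9   2.3  28. ]
 [516.9  -5.7  28. ]
 [505.2 -43.8  28. ]
 [480.  -36.3  28. ]] [498.26 -20.87  28.  ] 27.23688668064472 39.830395104797695 40.205345549049106
end [[465.7 -43.3  28. ]
 [514.3 -57.7  28. ]] dist to bay c 30.75408234950866 50.68994115246069
yaw -106.63626981359819
yaw -106.27344727193561
bay yaw -106.4696941719493
bay c in tool [ 12.07461248 -60.83819726 144.66489375]
pack tool [[-11.56 -14.37  -7.51]
 [ 11.24 -14.26  -7.5 ]
 [ 10.93  22.26  -7.49]
 [-11.45  22.15  -7.5 ]] [-0.20966648  3.94680331 -7.49983978]
```

```bash
python3 - <<'E'
from h import *
from cell import *
s=read_state();print(s['clock'],s['eef_pos'],np.degrees(s['tool_rot']),np.abs(s['qd']).max())
c,im,d=grab("wrist","w6");crop(im,225,80,305,160,8,"pics/w6b.png")
s=read_state();print(s['clock'],s['eef_pos'],np.degrees(s['tool_rot']))
Rc=np.array(c['R']);print(-Rc.T@c['t'])
E
```

```text
5.275 [468.87035789 -75.49181359 172.66364887] [ 1.79996387e+02 -2.40517774e-02 -1.70031657e+01] 0.05584985305587645
5.325 [469.48885169 -73.55149633 172.49496139] [-1.79957446e+02 -1.37800470e-02 -1.67966302e+01]
[493.22498314   4.51896788 316.48623332]
```

View pics/w6b.png

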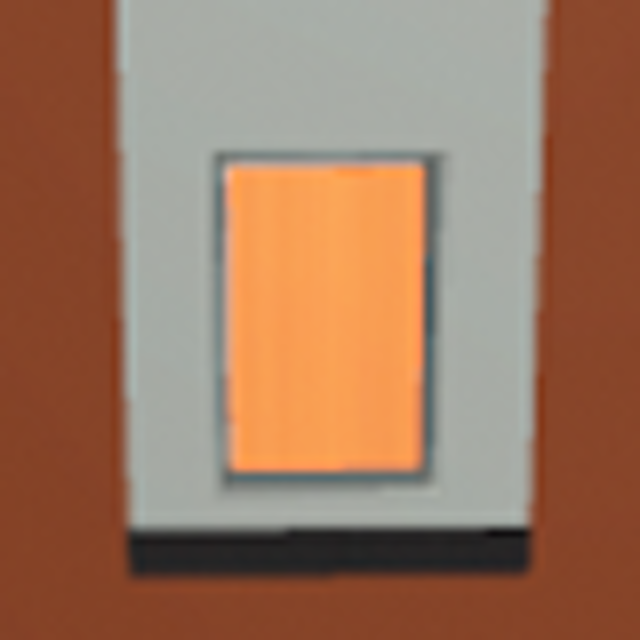

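>>> {"api": "play_rows", "payload": {
  "targets": [
    {"slide":[0,0,0],"turn":[0,0,0],"hand":15},
    {"slide":[0,0,40],"turn":[0,0,0],"hand":15},
    {"slide":[0,0,0],"turn":[0,0,0],"hand":15},
    {"slide":[0,0,0],"turn":[0,0,0],"hand":15},
    {"slide":[0,0,0],"turn":[0,0,0],"hand":15}
  ]
}}

```text
clock: 5.95
eef_pos: [470.3, -73.3, 133.3]
tool_rot: [-3.141, -0.002, -0.291]
force: [-0.3, -0.2, -0.6]
width: 20.6
```

```bash
python3 - <<'E'
from h import *
from cell import *
s=read_state();print(s['clock'],s['eef_pos'],np.degrees(s['tool_rot']),np.abs(s['qd']).max())
c,im,d=grab("wrist","w7");pickle.dump(s,open("pics/w7s.pkl","wb"));cv2.imwrite("pics/w7v.png",im)
s=read_state();print(s['clock'],s['eef_pos'],np.degrees(s['tool_rot']))
crop(im,215,40,315,140,8,"pics/w7b.png")
E
```

```text
5.95 [470.30908965 -73.30719126 133.33797472] [-1.79975625e+02 -1.12931746e-01 -1.66708018e+01] 0.004076999990094544
6.0 [470.18366749 -73.40544754 133.27142426] [-1.79977372e+02 -1.06100530e-01 -1.66825374e+01]
```

View pics/w7b.png

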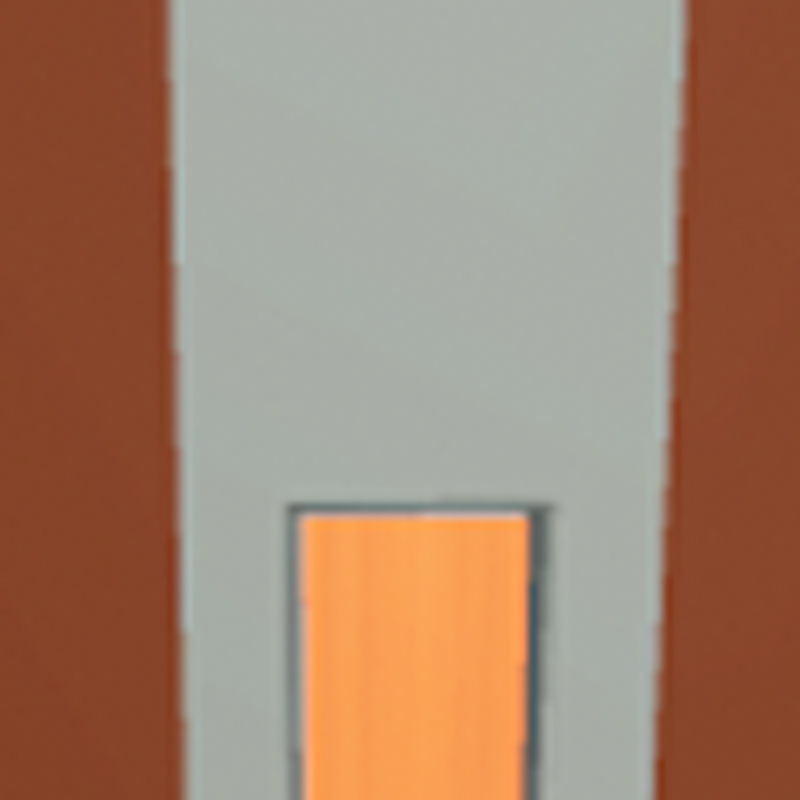

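```bash
python3 - <<'E'
from h import *
c,im,d=load("w7");crop(im,225,95,315,175,8,"pics/w7c.png")
E
```

```text
(no output)
```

View pics/w7c.png

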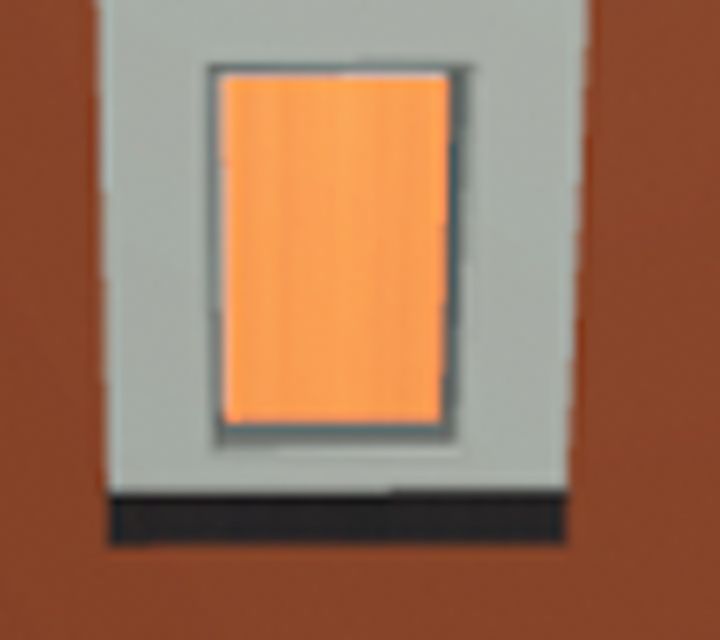

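```bash
python3 - <<'E'
from h import *
c,im,d=load("w7");s=pickle.load(open("pics/w7s.pkl","rb"));P,R=tool(s)
f=lambda L,x,y,k=8:[(x+u/k-.45,y+v/k-.45) for u,v in L]
b=onz(c,f([(208,63),(470,65),(456,443),(213,450)],225,95),28)
e=onz(c,f([(108,545),(566,543)],225,95),28)
bt=R.inv().apply(b-P);et=R.inv().apply(e-P)
print(bt.round(1),bt.mean(0));print(et.round(1))
sd=onz(c,f([(97,0),(106,480),(588,0),(569,480)],225,95),28);st=R.inv().apply(sd-P);print("sides",st.round(1))
for p,q in((0,1),(2,3)):
    a=st[q]-st[p];print("dir of meter x in tool deg from y:",np.degrees(np.arctan2(-a[0],a[1])))
k=onz(c,[(231.75-.45,229.3-.45),(275-.45,229.3-.45),(273-.45,287.2-.45),(234.2-.45,287.2-.45)],P[2]+7.5)
print("pack",R.inv().apply(k.mean(0)-P))
E
```

```text
[[ -2.1 -78.2 105.4]
 [ 25.1 -78.  105.4]
 [ 24.9 -38.7 105.4]
 [ -1.7 -37.9 105.4]] [ 11.54447842 -58.21479837 105.38570904]
[[-13.3 -27.4 105.3]
 [ 37.4 -27.6 105.4]]
sides [[-13.5 -84.4 105.3]
 [-13.4 -34.6 105.3]
 [ 37.  -84.4 105.4]
 [ 37.4 -34.6 105.4]]
dir of meter x in tool deg from y: -0.07625665570546178
dir of meter x in tool deg from y: -0.4871918579811368
pack [-0.04438714  0.70322775 -7.5004019 ]
```

>>> {"api": "play_rows", "payload": {
  "targets": [
    {"slide":[6,-29,0],"turn":[0,0,0],"hand":15},
    {"slide":[5.7,-29.7,30],"turn":[0,0,0],"hand":15},
    {"slide":[0,0,52],"turn":[0,0,0],"hand":15},
    {"slide":[0,0,0],"turn":[0,0,0],"hand":15},
    {"slide":[0,0,0],"turn":[0,0,0],"hand":15}
  ]
}}

```text
clock: 6.62
eef_pos: [498.2, -21.4, 51.7]
tool_rot: [-3.142, -0.002, -0.293]
force: [0.4, -0.1, -0.3]
width: 21.4
```

```bash
python3 - <<'E'
from h import *
from cell import *
s=read_state();print(s['clock'],s['eef_pos'],np.degrees(s['tool_rot']),np.abs(s['qd']).max())
c,im,d=grab("wrist","w8");pickle.dump(s,open("pics/w8s.pkl","wb"))
crop(im,190,170,330,300,5,"pics/w8b.png")
grab("side","s8");grab("scene","c8")
E
```

```text
6.625 [498.16874012 -21.43720482  51.74528395] [-1.79998929e+02 -9.41938525e-02 -1.67779939e+01] 0.027074782227556122
```

View pics/w8b.png

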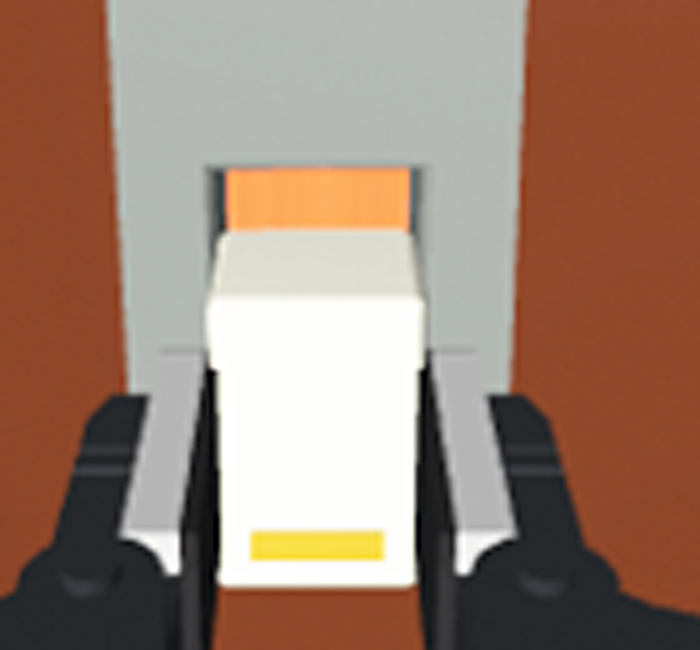

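```bash
python3 - <<'E'
from h import *
c,im,d=load("w8");s=pickle.load(open("pics/w8s.pkl","rb"));P,R=tool(s)
f=lambda L,x=190,y=170,k=5:[(x+u/k-.4,y+v/k-.4) for u,v in L]
T=lambda L,z:R.inv().apply(onz(c,f(L),z)-P).round(2)
print("bay TL TR",T([(206,167),(428,167)],28)); print("sides",T([(113,100),(524,100),(121,260),(517,260)],28))
print("pack top",T([(207,297),(423,297),(414,584),(219,584)],P[2]+7.5))
print("pack bottom front",T([(215,232),(416,232)],P[2]-12.5))
E
```

```text
bay TL TR [[-13.91 -20.11  23.72]
 [ 13.84 -20.08  23.77]]
sides [[-25.12 -28.92  23.7 ]
 [ 25.43 -28.88  23.79]
 [-25.11  -7.4   23.7 ]
 [ 25.55  -7.35  23.79]]
pack top [[-11.59 -17.35  -7.52]
 [ 11.1  -17.32  -7.48]
 [ 10.96  18.65  -7.48]
 [-11.16  18.61  -7.52]]
pack bottom front [[-12.12 -16.13  12.48]
 [ 11.69 -16.11  12.52]]
```

>>> {"api": "play_rows", "payload": {
  "targets": [
    {"slide":[0.2,-0.6,8],"turn":[0,0,0],"hand":15},
    {"slide":[0,0,4],"turn":[0,0,0],"hand":15},
    {"slide":[0,0,3],"turn":[0,0,0],"hand":15},
    {"slide":[0,0,0],"turn":[0,0,0],"hand":15}
  ]
}}

```text
clock: 7.28
eef_pos: [497.6, -20.1, 35.0]
tool_rot: [3.141, 0.001, -0.292]
force: [0.4, 1.1, -1.0]
width: 20.9
```

>>> {"api": "play_rows", "payload": {
  "targets": [
    {"slide":[0,0,2.5],"turn":[0,0,0],"hand":15},
    {"slide":[0,0,2],"turn":[0,0,0],"hand":15},
    {"slide":[0,0,0],"turn":[0,0,0],"hand":15}
  ]
}}

```text
clock: 7.65
eef_pos: [497.7, -20.1, 30.6]
tool_rot: [3.142, 0.0, -0.292]
force: [0.2, -0.2, -0.0]
width: 21.1
```

```bash
python3 - <<'E'
from h import *
from cell import *
s=read_state();print(s['clock'],s['eef_pos'],s['force'])
c,im,d=grab("wrist","w9");pickle.dump(s,open("pics/w9s.pkl","wb"))
crop(im,190,170,330,300,5,"pics/w9b.png")
E
```

```text
7.65 [497.70107734 -20.12798545  30.63060556] [ 0.15150164 -0.23418093 -0.04872184]
```

View pics/w9b.png

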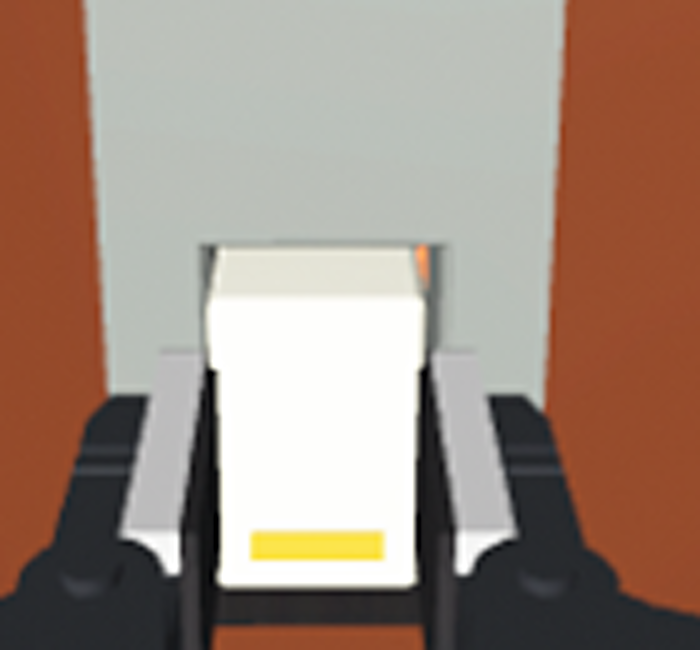

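>>> {"api": "play_rows", "payload": {
  "targets": [
    {"slide":[0.7,0,0.5],"turn":[0,0,0],"hand":15},
    {"slide":[0,0,0],"turn":[0,0,0],"hand":45},
    {"slide":[0,0,0],"turn":[0,0,0],"hand":45},
    {"slide":[0,0,-25],"turn":[0,0,0],"hand":45},
    {"slide":[0,0,-10],"turn":[0,0,0],"hand":45}
  ]
}}

```text
clock: 8.32
eef_pos: [499.1, -20.4, 66.2]
tool_rot: [-3.141, -0.002, -0.292]
force: [0.7, -0.2, -0.0]
width: 45.3
```

>>> {"api": "play_rows", "payload": {
  "targets": [
    {"slide":[0,0,0],"turn":[0,0,0],"hand":0},
    {"slide":[0,0,0],"turn":[0,0,0],"hand":0},
    {"slide":[0,0,0],"turn":[0,0,0],"hand":0},
    {"slide":[0,0,0],"turn":[0,0,0],"hand":0}
  ]
}}

```text
clock: 8.82
eef_pos: [498.2, -20.4, 64.9]
tool_rot: [3.141, 0.001, -0.292]
force: [-0.5, 0.6, -0.7]
width: -0.2
```

```bash
python3 - <<'E'
from h import *
from cell import *
s=read_state();print(s['clock'],s['eef_pos'],s['force'],s['width'])
c,im,d=grab("wrist","w10");pickle.dump(s,open("pics/w10s.pkl","wb"))
crop(im,180,140,340,300,4,"pics/w10b.png")
E
```

```text
8.825 [498.22586704 -20.35623462  64.87796744] [-0.48985027  0.57869809 -0.70635353] -0.16213493510453175
```

View pics/w10b.png

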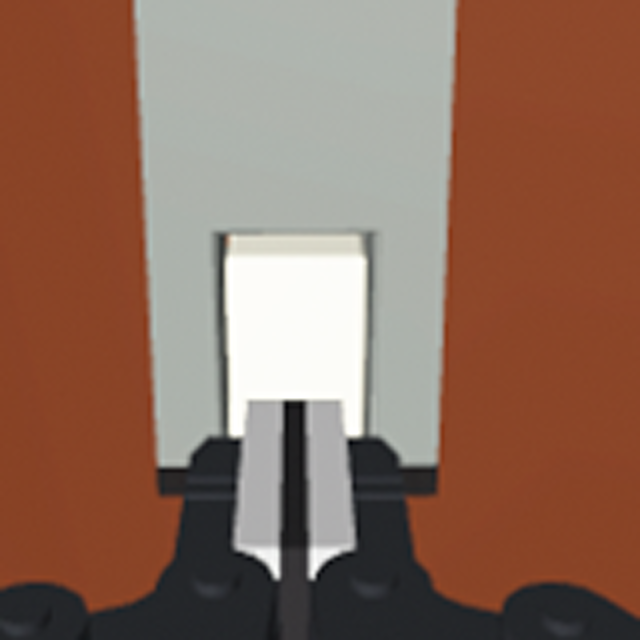

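>>> {"api": "play_rows", "payload": {
  "targets": [
    {"slide":[0,0,18],"turn":[0,0,0],"hand":0},
    {"slide":[0,0,8],"turn":[0,0,0],"hand":0},
    {"slide":[0,0,3],"turn":[0,0,0],"hand":0},
    {"slide":[0,0,3],"turn":[0,0,0],"hand":0},
    {"slide":[0,0,0],"turn":[0,0,0],"hand":0}
  ]
}}

```text
clock: 9.5
eef_pos: [498.7, -20.4, 33.4]
tool_rot: [-3.142, -0.0, -0.292]
force: [-0.8, 0.2, 0.4]
width: 0.2
```

>>> {"api": "play_rows", "payload": {
  "targets": [
    {"slide":[0,0,2],"turn":[0,0,0],"hand":0},
    {"slide":[0,0,2],"turn":[0,0,0],"hand":0},
    {"slide":[0,0,0],"turn":[0,0,0],"hand":0}
  ]
}}

```text
clock: 9.88
eef_pos: [498.8, -20.4, 29.3]
tool_rot: [-3.142, -0.001, -0.292]
force: [-0.4, 0.1, 3.0]
width: 0.0
```

>>> {"api": "play_rows", "payload": {
  "targets": [
    {"slide":[0,0,1],"turn":[0,0,0],"hand":0},
    {"slide":[0,0,1],"turn":[0,0,0],"hand":0},
    {"slide":[0,0,0],"turn":[0,0,0],"hand":0}
  ]
}}

```text
clock: 10.25
eef_pos: [498.9, -20.4, 28.0]
tool_rot: [-3.141, -0.001, -0.292]
force: [-0.5, -0.4, 10.3]
width: -0.1
```

>>> {"api": "play_rows", "payload": {
  "targets": [
    {"slide":[0,0,1],"turn":[0,0,0],"hand":0},
    {"slide":[0,0,0],"turn":[0,0,0],"hand":0},
    {"slide":[0,0,0],"turn":[0,0,0],"hand":0}
  ]
}}

```text
clock: 10.62
eef_pos: [498.9, -20.4, 27.9]
tool_rot: [-3.14, -0.001, -0.292]
force: [-2.4, 0.2, 21.7]
width: 0.3
```

>>> {"api": "play_rows", "payload": {
  "targets": [
    {"slide":[0,0,-10],"turn":[0,0,0],"hand":0},
    {"slide":[0,0,-50],"turn":[0,0,0],"hand":70},
    {"slide":[0,-20,0],"turn":[0,0,0],"hand":75},
    {"slide":[0,-20,0],"turn":[0,0,0],"hand":75},
    {"slide":[0,0,0],"turn":[0,0,0],"hand":75}
  ]
}}

```text
clock: 11.25
eef_pos: [510.1, 19.7, 86.1]
tool_rot: [-3.141, 0.0, -0.288]
force: [0.4, 0.3, -0.4]
width: 72.7
```

```bash
python3 - <<'E'
from h import *
from cell import *
s=read_state();print(s['clock'],s['eef_pos'],np.degrees(s['tool_rot']),s['force'],s['width'])
c,im,d=grab("wrist","w11");pickle.dump(s,open("pics/w11s.pkl","wb"))
E
```

```text
11.25 [510.06722752  19.71907147  86.07087781] [-1.79967069e+02  2.59184301e-02 -1.65191546e+01] [ 0.36653728  0.32078885 -0.44227835] 72.7289464998767
```

View pics/w11.png

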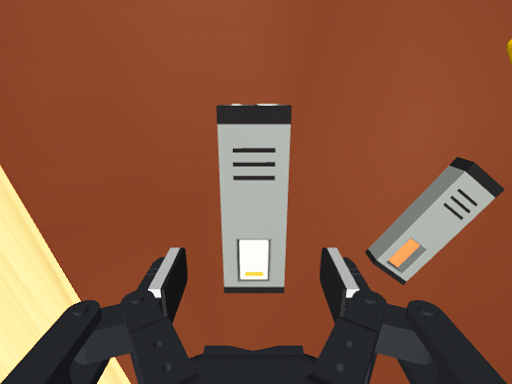

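```bash
python3 - <<'E'
from h import *
c,im,d=load("w11");s=pickle.load(open("pics/w11s.pkl","rb"));P,R=tool(s)
T=lambda L,z:R.inv().apply(onz(c,L,z)-P).round(2)
print(T([(217,106),(291,106),(225,292),(284,291),(253,260)],28))
print(depthpt(c,[(245,255),(252,250),(258,262),(228,260),(280,260),(254,225)],d).round(1)[:,2])
E
```

```text
[[-2.429e+01 -7.699e+01  5.813e+01]
 [ 2.558e+01 -7.699e+01  5.810e+01]
 [-2.374e+01  7.337e+01  5.804e+01]
 [ 2.615e+01  7.235e+01  5.802e+01]
 [-4.000e-02  4.220e+01  5.805e+01]]
[29.8 29.5 29.2 29.6 29.8 29.2]
```

>>> {"api": "play_rows", "payload": {
  "targets": [
    {"slide":[0.7,0,45],"turn":[0,0,0],"hand":75},
    {"slide":[0,0,25],"turn":[0,0,0],"hand":75},
    {"slide":[0,0,11],"turn":[0,0,0],"hand":75},
    {"slide":[0,0,0],"turn":[0,0,0],"hand":75}
  ]
}}

```text
clock: 11.8
eef_pos: [510.2, 16.8, 4.9]
tool_rot: [3.141, 0.001, -0.293]
force: [-0.3, 0.4, 0.5]
width: 75.0
```

>>> {"api": "play_rows", "payload": {
  "targets": [
    {"slide":[0,0,0],"turn":[0,0,0],"hand":40},
    {"slide":[0,0,0],"turn":[0,0,0],"hand":40},
    {"slide":[0,0,0],"turn":[0,0,0],"hand":40},
    {"slide":[0,0,0],"turn":[0,0,0],"hand":40}
  ]
}}

```text
clock: 12.3
eef_pos: [511.1, 17.7, 6.4]
tool_rot: [-3.141, -0.001, -0.292]
force: [-1.1, -1.3, 5.8]
width: 49.0
```

>>> {"api": "play_rows", "payload": {
  "targets": [
    {"slide":[0,0,-10],"turn":[0,0,0],"hand":40},
    {"slide":[0,0,-40],"turn":[0,0,0],"hand":40},
    {"slide":[0,0,-50],"turn":[0,0,0],"hand":40},
    {"slide":[0,0,-50],"turn":[0,0,-6],"hand":40},
    {"slide":[0,0,0],"turn":[0,0,0],"hand":40}
  ]
}}

```text
clock: 12.92
eef_pos: [513.3, 17.9, 159.2]
tool_rot: [-3.139, -0.008, -0.186]
force: [0.9, -0.7, -4.2]
width: 48.6
```

```bash
python3 - <<'E'
from h import *
from cell import *
s=read_state();print(s['clock'],s['eef_pos'],np.degrees(s['tool_rot']),s['force'],s['width'])
c,im,d=grab("wrist","w12");pickle.dump(s,open("pics/w12s.pkl","wb"))
a,b,_=grab("side","s12");cv2.imwrite("pics/s12v.png",b)
x=np.array([615,-203.5,150])
for dip in (0,29):
  R=down(-10.5)*Ro.from_euler('x',dip,degrees=True)
  print(dip,R.as_matrix().round(2).tolist()); t=x-R.apply([0,42,-21.6]);print(t); plan(s,t,R)
E
```

```text
12.925 [513.26245844  17.85374696 159.15885872] [-179.86621883   -0.45320635  -10.67530815] [ 0.90799715 -0.67595923 -4.19948624] 48.589969825568396
0 [[0.98, -0.18, -0.0], [-0.18, -0.98, -0.0], [-0.0, 0.0, -1.0]]
[ 622.65389207 -162.20329388  128.4       ]
slide(tool) [140.6 156.8  31.5] turn [-0.13 -0.45 -0.17] |slide| 212.9
29 [[0.98, -0.16, 0.09], [-0.18, -0.86, 0.48], [0.0, -0.48, -0.87]]
[ 623.60259482 -157.08455192  151.47021838]
slide(tool) [140.8 151.5   8.4] turn [28.87 -0.49 -0.06] |slide| 207.0
```

View pics/w12.png

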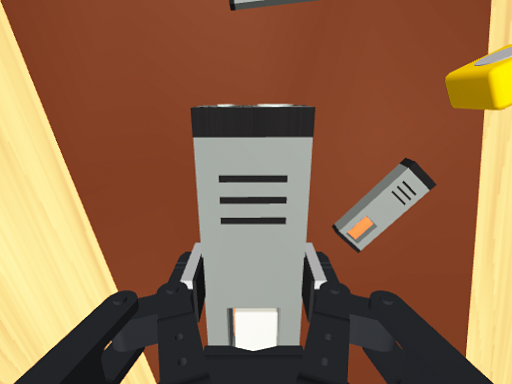

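View pics/s12.png

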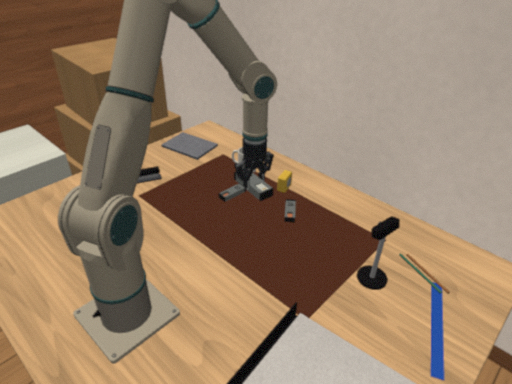

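>>> {"api": "play_rows", "payload": {
  "targets": [
    {"slide":[28,30,0],"turn":[0,0,0],"hand":40},
    {"slide":[28,30,0],"turn":[0,0,0],"hand":40},
    {"slide":[28,30,0],"turn":[0,0,0],"hand":40},
    {"slide":[28,30,0],"turn":[0,0,0],"hand":40},
    {"slide":[28,30,0],"turn":[0,0,0],"hand":40}
  ]
}}

```text
clock: 13.65
eef_pos: [619.4, -156.1, 152.6]
tool_rot: [-3.141, 0.005, -0.188]
force: [0.2, 0.4, -2.6]
width: 48.6
```

>>> {"api": "play_rows", "payload": {
  "targets": [
    {"slide":[0,0,0],"turn":[6,0,0],"hand":40},
    {"slide":[0,0,0],"turn":[6,0,0],"hand":40},
    {"slide":[0,0,0],"turn":[6,0,0],"hand":40},
    {"slide":[0,0,0],"turn":[6,0,0],"hand":40},
    {"slide":[0,0,0],"turn":[5,0,0],"hand":40}
  ]
}}

```text
clock: 14.28
eef_pos: [618.8, -156.3, 152.7]
tool_rot: [-2.632, 0.004, -0.189]
force: [-0.4, -0.8, -3.9]
width: 48.6
```

>>> {"api": "play_rows", "payload": {
  "targets": [
    {"slide":[0,0,0],"turn":[0,0,0],"hand":40},
    {"slide":[0,0,0],"turn":[0,0,0],"hand":40},
    {"slide":[0,0,0],"turn":[0,0,0],"hand":40},
    {"slide":[0,0,0],"turn":[0,0,0],"hand":40}
  ]
}}

```text
clock: 14.78
eef_pos: [620.7, -154.4, 155.6]
tool_rot: [-2.636, -0.0, -0.185]
force: [-0.2, 0.4, -3.3]
width: 48.8
```

```bash
python3 - <<'E'
from h import *
from cell import *
s=read_state();print(s['clock'],s['eef_pos'],np.degrees(s['tool_rot']),s['force'],s['width'],s['qpos'])
grab("wrist","w13")
for n in("side","scene"): grab(n,n+"13")
x=np.array([615,-203.5,150])
R=down(-10.5)*Ro.from_euler('x',29,degrees=True)
t=x-R.apply([0,42,-21.6]); plan(s,t,R)
E
```

```text
14.775 [ 620.74501436 -154.35128495  155.64584745] [-1.5101631e+02 -2.8256758e-02 -1.0599145e+01] [-0.21387345  0.44669068 -3.34546843] 48.770263632224285 [ 0.4032756   0.79394589  0.09439366  1.55631101 -0.64506274  1.05470855
  0.69033042]
slide(tool) [3.3 3.9 2.6] turn [ 0.02 -0.07 -0.07] |slide| 5.8
```

View pics/side13.png

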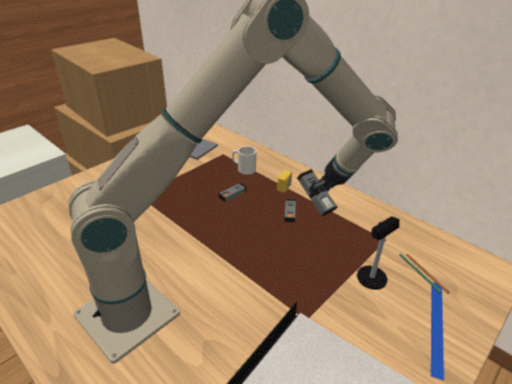

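View pics/w13.png

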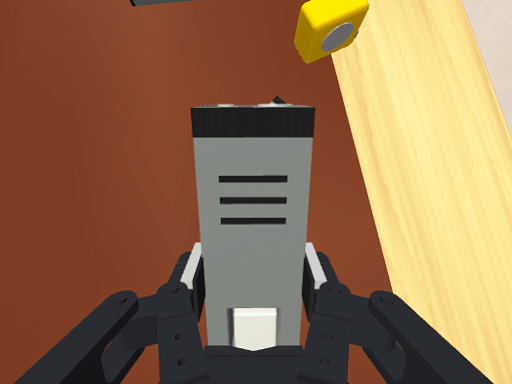

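View pics/scene13.png

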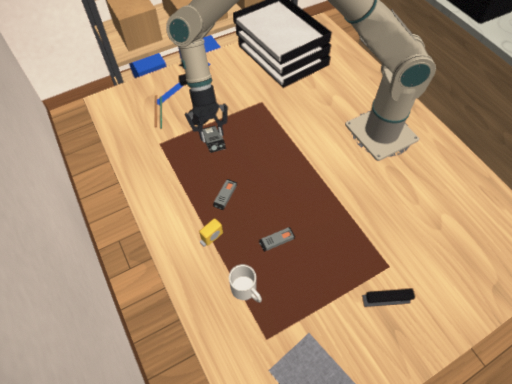

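>>> {"api": "play_rows", "payload": {
  "targets": [
    {"slide":[3,4,2.5],"turn":[0,0,0],"hand":40},
    {"slide":[0,0,0],"turn":[0,0,0],"hand":40},
    {"slide":[0,0,0],"turn":[0,0,0],"hand":40},
    {"slide":[0,0,0],"turn":[0,0,0],"hand":40},
    {"slide":[0,0,0],"turn":[0,0,0],"hand":40}
  ]
}}

```text
clock: 15.55
eef_pos: [622.9, -158.4, 151.2]
tool_rot: [-2.635, -0.0, -0.187]
force: [0.3, 0.3, -3.8]
width: 48.9
```

```bash
python3 - <<'E'
from h import *
from cell import *
s=read_state();P,R=tool(s);print(s['clock'],s['eef_pos'],np.degrees(s['tool_rot']),s['force'],np.abs(s['qd']).max())
c,im,d=grab("side","side14");crop(im,285,150,415,290,5,"pics/side14c.png")
for n,y,z in(("bay",42,-21.6),("tail",-77,-7.6),("bayend",72,-7.6)):
    X=P+R.apply([0,y,z]);print(n,X.round(1),proj(c,X).round(1))
print("focus px",proj(c,[615,-203.5,150]))
E
```

```text
15.55 [ 622.88250119 -158.43454305  151.2150777 ] [-1.50997049e+02 -1.81624374e-03 -1.07138162e+01] [ 0.33781701  0.30589949 -3.76456841] 0.0015177185340256886
bay [ 614.1 -204.8  149.7] [[328.  203.5]]
tail [634.7 -95.9 195.2] [[305.5 175.1]]
bayend [ 610.5 -223.9  123. ] [[331.3 213.4]]
focus px [[327.83959868 203.08996864]]
```

View pics/side14c.png

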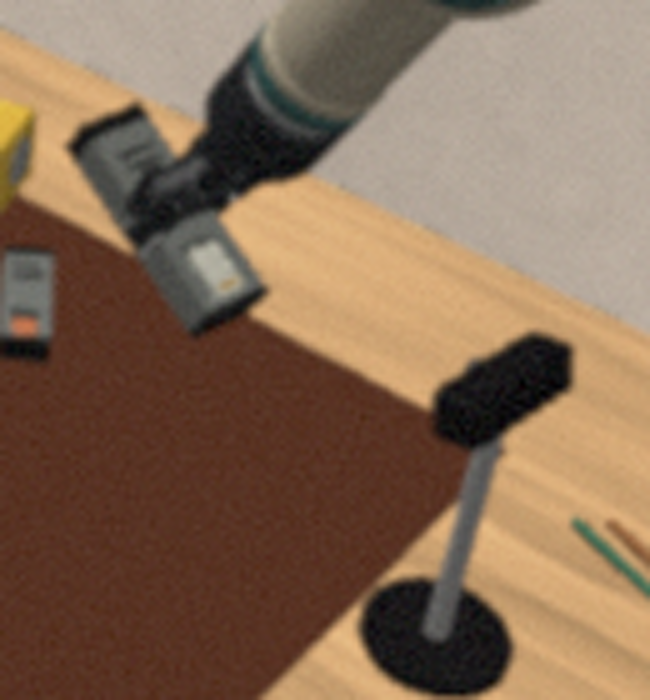

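```bash
python3 -c "
from cell import *
print(finish_job()); s=read_state(); print(s['clock'],s['width'],s['eef_pos'])"
```

```text
the job is handed in; nothing more can be done
None
the job is handed in; nothing more can be done
```

I set the battery pack into the largest meter's bay and pressed it home. I then gripped the meter across its middle and held it up to the webcam, and handed the job in at about 15.6 s. No verdict was reported.

- **Pack:** while pressing, the fingers stopped hard at 27.9 mm above the desk with about 22 N; the meter's back is at 28 mm. In the wrist depth image afterwards, the pack and the back read the same height to within 1 mm. The last side picture also showed it flush.
- **Pose:** the bay came out at about (614, -205, 150) mm, against my focus estimate of (615, -203.5, 150). In the side picture the bay also sat on the focus pixel to within 1 pixel.
- **Tilt and heading:** the meter was dipped 29 degrees, with its sideways axis at -10.7 degrees, against about -10.5 estimated for the webcam. The tail was about 195 mm up.
- **Stillness and grip:** the arm was still, and the finger opening held steady at about 49 mm.
- **Obstacles:** nothing touched the webcam, and the mug, tape measure and stapler looked unmoved in the later pictures.

Some readings disagreed. The webcam's position differed by about 6 mm between the two fixed cameras and its heading by about 2 degrees, so I averaged them. The wrist camera showed a bias of 1 to 2 mm, which I removed by measuring the pack and the bay in the same picture. While the fingers closed on the meter there was a brief push of about 6 N, probably the fingertips brushing the desk. It had no visible effect.

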